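Safety-test the parcel bench's orange trip unit

ROBOT

A 7-joint arm with a two-finger parallel gripper is mounted at the origin on the work surface. World frame = base frame: x ahead of the robot, y to its left, z up, the work surface at z = 0. Lengths are in m, angles in rad, forces in N, time in s.
With the tool pointing down it reaches from about 0.35 to 0.9 m from the base axis. Payload 8.1 kg.
Tool frame: the origin (TCP) lies midway between the tips of the shut fingers; the grasp point (between the pads) lies behind it (tcp_to_grasp is the z of the grasp point in the tool frame, in m); z points along the fingers, y is the direction in which the jaws open and shut (so a half turn about z gives the same grasp; the last joint's range is limited). The gripper opens to 92 mm and grips with 3 to 60 N. Pads are 19 mm wide; open, the fingers measure 130 mm over their backs; the gripper's body (75 mm by 190 mm) begins 47 mm behind the grasp point.
Start: joints at [-1.282, 0.434, 0.025, 1.573, -0.012, 1.134, -0.075], TCP at [0.239, 0.578, 0.227] pointing down, gripper open.
Joint ranges: [-2.62, 2.62], [-0.44, 2.09], [-1.27, 1.32], [0.08, 2.57], [-1.32, 4.46], [0.12, 2], [-2.74, 2.74]. Speed limits (rad/s): [2.22, 2.22, 3.01, 3.01, 3.14, 3.14, 3.14].

INTERFACE

Orientations are given as a unit quaternion [w, x, y, z].
In Python, from cell import get_obs, capture, finish_job, tcp_to_grasp gives the robot as it stands.
- The arm moves only by the tool step_arm, never from a script. Its argument "increments" is a list of rows, each a list of 4 numbers: the shift along the tool's x, y, z in cm, then the turn about the tool's z in degrees. In form: [[tx, ty, tz, turn], ...]. A call has 1 to 8 rows; each row shifts and turns the commanded pose from where the row before left it, along the tool's axes as they then stand; what a row does not reach is not made up. A row lasts 1/12 s, in which the tool goes at most 41.7 mm and 7.16 degrees, less where a joint would pass 70% of its speed; a pose out of reach is approached as far as the arm can. A call is refused whole if a number of a shift passes 4.17 or a number of a turn 7.16, either way. A call with a gripper value outside its range is refused whole. "jaw" is the gripper's target within -1 to 1 (fully open at 1, half-way at 0, shut at -1), set as the call begins (left out, the last holds). The fingers move at their own pace and stop on an object; "grip_force" is the grip in N (left out, the last holds). Time passes only in rows, so rows that do not move let the fingers close. It gives the time, the measured TCP pose, the force and the opening at its end, in the units of the state.
- get_obs(): the state, without advancing time (a new reading comes with each control period).
- capture(name): name is "side" or "top"; returns a dict with "frame" (400x640x3 uint8, red, green, blue), "depth" (400x640 float32, m along the optical axis (not along the pixel's ray), 0 where there is no reading), "fovy" (degrees; the focal length in pixels is half the picture's height over the tangent of half this angle, whatever the lens; pixels are square), "cx", "cy" (the principal point, pixels), "R" (3x3) and "t" (3): a world point X has camera coordinates R X + t. Camera axes: x right, y down, z forward; pixel columns grow to the right and rows downward; lengths in m; the calibration is good to about 2 mm. A picture is of the moment at which its call begins.
- finish_job(): hands the job in, once; it reports no verdict.
The state is a dict: "t": time; "qpos": joint angles; "qd": joint speeds; "tau": joint torques, N m; "ee_pos": TCP position; "eef_rot": TCP orientation; "wrist_force": force on the tool from outside, world axes, zero at the start; "moment": the same for the moment, N m; "finger_gap": opening from 0.0 (shut) to 1.0 (fully open).
Only numpy, scipy, OpenCV 4.12 (cv2) and the standard library are available. Lean on these libraries where they do the work, as an engineer would, in place of code of your own. Each camera call takes 0.05 s, during which the arm holds its last target.

TASK

Test the safety trip unit with the orange lever: press its yellow test button and keep it pressed until the orange lever has dropped, then lift the orange lever back up until it stays up by itself, and let go. Do not trip the neighbouring unit with the blue lever.

Things in the scene. Friction and masses are not known exactly. Their poses are not given: they have to be found in the camera images.
- orange_unit: Trip unit with the orange lever: grey box 160 (x) by 150 (y) by 30 mm high, fixed on the bench. Origin: centre of its underside; x to its back, y to its button side, z up. All mm points below are in this frame. Lever hinge axis: parallel to y through (30, -30, 35), between black cheeks up to z 49. Under the dropped knob the top is flat at z 30. The lever drops towards -x.
- orange_lever (a joint): Lever angle q, rad: 0 = up, 0.17 past upright, resting on a stop; 1.3 = dropped, on a stop. 10 mm rod with an orange knob, diameter 22, 24 mm long along y, centre 55 mm from the hinge at x = 30 + 55 sin(0.17-q), y = -30, z = 35 + 55 cos(0.17-q): (39,-30,89) up, (-20,-30,58) dropped. 0.12 kg, free, no latch: below 0.17 it rests back to 0, above it falls. Not while the button is in.
- orange_test (a joint): Travel of the orange unit's test button, m: 0 = out, 0.006 = fully in, straight down, about 5 N, springs back. Yellow disc, 26 mm across, top face centred at (18, 35, 66) mm in the unit's frame when out, 12 mm above a white block of 50 by 45 mm. Pressed past about 0.003 it kicks the lever over, which then drops in about 0.2 s.
- blue_lever (a joint): Lever angle of the neighbouring unit, rad: 0 = up, 1.3 = dropped. Same size and build, also with a yellow test button, but its lever knob is blue; it stands to the left or right of the orange unit, centres at least 220 mm apart, its lever up. Leave it up.
There are look-alikes about, which are no part of the job. Leave any green or purple look-alike of the orange_unit alone.

How it is judged:
By the outcome, as a careful person would: the job done as asked, in the order asked, and still so for the second after the job is handed in, with the robot touching nothing.
It also fails if it takes over 43 s, if anything falls off the work surface, if the arm or the gripper's body presses on something with over 40 N, if the wrist force passes 120 N, or if a joint passes its speed limit or range.

## Working session

There is one attempt and no reset: what is moved stays moved. The work goes in short steps, Python scripts to look and compute and a tool call to move; the robot and the scene stay as the last step left them, time stands still between calls to the robot, and variables do not carry over. Pictures are saved under pics/ and viewed, and the job is handed in when it is done.

Besides the shell and the picture viewer there is one more tool, called after "Request:" as name([rows], argument=value, ...), one row to a line, values as JSON. step_arm: Moves the arm, as the interface text tells. Its arguments: {"type":"object","properties":{"increments":{"type":"array"},"jaw":{"type":"number"},"grip_force":{"type":"number"}},"required":["increments"]}

```bash
mkdir -p pics; ls; cat > h.py <<'E'
import numpy as np, cv2
from cell import get_obs, capture, finish_job, tcp_to_grasp
def snap(n,f):
    c=capture(n); cv2.imwrite('pics/'+f,cv2.cvtColor(c['frame'],cv2.COLOR_RGB2BGR)); 
    np.savez('pics/'+f[:-4]+'.npz',**{k:np.array(v) for k,v in c.items()}); return c
def pts(c):
    h,w=c['depth'].shape; f=h/2/np.tan(np.radians(float(c['fovy']))/2)
    u,v=np.meshgrid(np.arange(w),np.arange(h)); d=c['depth']
    P=np.stack([(u-c['cx'])/f*d,(v-c['cy'])/f*d,d],-1)
    return (P-c['t'])@c['R']
E
python3 - <<'E'
from h import *
o=get_obs();print({k:np.round(v,3) for k,v in o.items()},tcp_to_grasp)
for n in('top','side'):
    c=snap(n,n+'0.png');print(c['fovy'],c['cx'],c['cy'],c['R'],c['t'])
E
```

```text
pics
{'t': np.float64(0.0), 'qpos': array([-1.282,  0.435,  0.025,  1.574, -0.012,  1.134, -0.075]), 'qd': array([ 0.001, -0.001, -0.   , -0.001,  0.001, -0.   , -0.001]), 'tau': array([ 0.0000e+00, -6.6787e+01,  9.8500e-01, -3.1445e+01, -6.1000e-02,
        4.3000e-02,  0.0000e+00]), 'ee_pos': array([0.239, 0.577, 0.226]), 'eef_rot': array([-0.   ,  0.195,  0.981, -0.001]), 'wrist_force': array([ 0.682, -0.549,  0.036]), 'moment': array([ 0.003,  0.084, -0.01 ]), 'finger_gap': np.float64(0.999)} -0.0188
57.007983831709076 313.01586205653393 204.18462146548703 [[ 0.00670148 -0.99997106  0.00360024]
 [-0.98143397 -0.0072673  -0.1916626 ]
 [ 0.19168322 -0.00224897 -0.98145427]] [0.02614325 0.4361413  0.89484244]
47.77181212467976 323.93208212239085 195.06929806911563 [[ 0.65024869 -0.75971636 -0.00277327]
 [-0.43057095 -0.36551748 -0.82523066]
 [ 0.62592755  0.53779924 -0.56478905]] [-0.23096427  0.25182786  0.85851693]
```

```bash
ls pics
```

```text
side0.npz
side0.png
top0.npz
top0.png
```

View pics/top0.png

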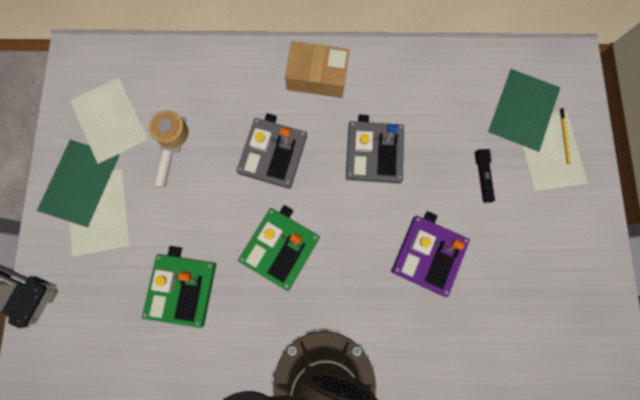

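View pics/side0.png

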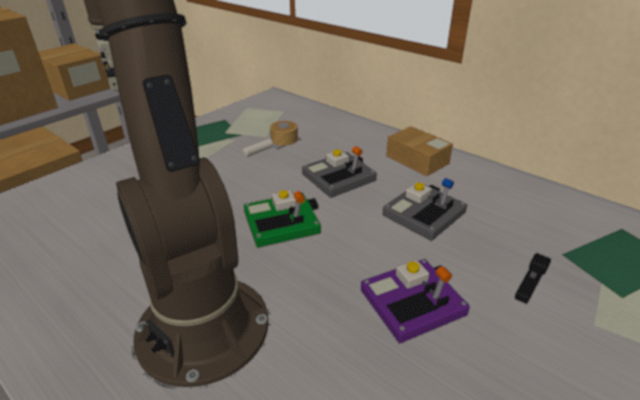

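The grey unit with the orange lever is at about (272,152) in the top view and the blue one at about (376,152). The green and purple units are look-alikes. Next I'll measure the orange unit's pose.

```bash
cat > m.py <<'E'
from h import *
def meas(f,box,fit=True):
    c=dict(np.load(f)); P=pts(c); hsv=cv2.cvtColor(c['frame'],cv2.COLOR_RGB2HSV)
    x0,x1,y0,y1=box; M=np.zeros(P.shape[:2],bool); M[y0:y1,x0:x1]=1
    H,S,V=[hsv[...,i] for i in range(3)]
    out={}
    for n,lo,hi in(('orange',3,14),('yellow',18,32)):
        m=M&(H>=lo)&(H<=hi)&(S>150)&(V>90)&(P[...,2]>.03)
        q=P[m]; v,u=np.nonzero(m)
        print(n,m.sum(),'px',u.mean().round(1),v.mean().round(1),'med',np.median(q,0).round(4),'mean',q.mean(0).round(4),'zmax',q[:,2].max().round(4))
        out[n]=q
    return c,P,M,out
E
python3 - <<'E'
from m import *
c,P,M,o=meas('pics/top0.npz',(225,320,105,200))
m=M&(P[...,2]>.02)&(P[...,2]<.040)
q=P[m]; r=cv2.minAreaRect(q[:,:2].astype(np.float32)*1000); print(r, q[:,2].mean())
# residual fit: button+knob 
r2=cv2.boxPoints(r);print(r2)
meas('pics/side0.npz',(290,380,135,200))
im=cv2.imread('pics/top0.png')[100:200,220:320]; cv2.imwrite('pics/crop0.png',cv2.resize(im,None,fx=6,fy=6,interpolation=2))
E
```

```text
orange 77 px 285.0 131.8 med [0.6076 0.1002 0.098 ] mean [0.6085 0.1004 0.0962] zmax 0.1016
yellow 58 px 259.5 136.9 med [0.6059 0.1668 0.0659] mean [0.5882 0.1608 0.1122] zmax 0.9617
((592.0680541992188, 135.8351593017578), (150.76565551757812, 185.517822265625), 74.00133514404297) 0.029847616654573167
[[482.1252    88.9378  ]
 [660.45764   37.806305]
 [702.01086  182.73251 ]
 [523.67847  233.86401 ]]
orange 108 px 326.3 173.9 med [0.3509 0.0782 0.0967] mean [0.4677 0.0802 0.0958] zmax 0.1019
yellow 36 px 336.9 152.4 med [0.6038 0.1642 0.0648] mean [0.6048 0.1648 0.0643] zmax 0.0676
```

View pics/crop0.png

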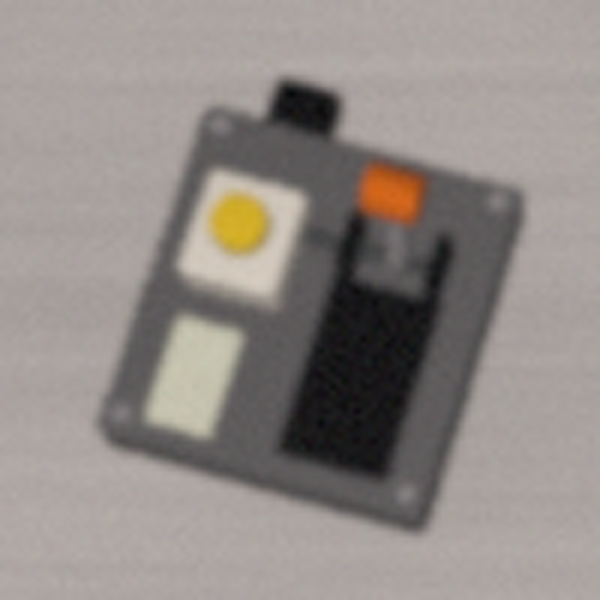

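```bash
cat > g.py <<'E'
from h import *
from scipy.spatial.transform import Rotation as Ro
YAW=-16.0; C=np.array([.5796,.1390,0])
RU=Ro.from_euler('z',YAW,degrees=True).as_matrix()
def U(p): return C+RU@(np.array(p)/1000)
def delta(p):
    o=get_obs(); R=Ro.from_quat(np.roll(o['eef_rot'],-1)).as_matrix()
    d=R.T@(p-o['ee_pos'])*100
    a=np.degrees(np.arctan2(R[1,1],R[0,1])); 
    print('t',round(float(o['t']),2),'pos',o['ee_pos'].round(4),'unitframe mm',(RU.T@(o['ee_pos']-C)*1000).round(1),'delta cm',d.round(2),'yawerr tool deg',round(-(90+YAW-a),2),'F',o['wrist_force'].round(1),'gap',round(float(o['finger_gap']),3))
E
python3 -c "
from g import *
print(U((18,35,66)),U((39,-30,89)))
delta(U((18,35,110)))"
```

```text
[0.60655002 0.16768269 0.066     ] [0.60882009 0.09941229 0.089     ]
t 0.1 pos [0.2386 0.5772 0.226 ] unitframe mm [-448.6  327.2  226. ] delta cm [-49.65 -23.78  11.64] yawerr tool deg -6.46 F [ 0.  -0.5  0.1] gap 1.0
```

Request:
step_arm([
  [0,0,0,-3.3],
  [0,0,0,-3.2],
  [0,0,0,0],
], jaw=-1)

```text
t: 0.35
ee_pos: [0.2386, 0.5773, 0.2263]
eef_rot: [-0.0, 0.137, 0.991, -0.0]
wrist_force: [-0.0, -0.3, -0.4]
finger_gap: 0.831
```

```bash
python3 -c "
from g import *
delta(U((18,35,140)))"
```

```text
t 0.35 pos [0.2386 0.5773 0.2263] unitframe mm [-448.6  327.4  226.3] delta cm [-46.56 -29.39   8.65] yawerr tool deg 0.2 F [-0.  -0.3 -0.4] gap 0.831
```

Request:
step_arm([
  [-1.9,-1.2,0,0],
  [-1.9,-1.2,0,0],
  [-1.9,-1.2,0,0],
  [-1.9,-1.2,0,0],
  [-1.9,-1.2,0,0],
  [-1.9,-1.2,0,0],
  [-1.9,-1.2,0,0],
  [-1.9,-1.2,0,0],
])

```text
t: 1.02
ee_pos: [0.359, 0.4425, 0.2265]
eef_rot: [-0.0, 0.14, 0.99, -0.0]
wrist_force: [-0.0, 0.8, 0.0]
finger_gap: 0.257
```

Request:
step_arm([
  [-1.9,-1.2,0,0],
  [-1.9,-1.2,0,0],
  [-1.9,-1.2,0,0],
  [-1.9,-1.2,0,0],
  [-1.9,-1.2,0,0],
  [-1.9,-1.2,0,0],
  [-1.9,-1.2,0,0],
  [-1.9,-1.2,0,0],
])

```text
t: 1.68
ee_pos: [0.4787, 0.3085, 0.2266]
eef_rot: [-0.0, 0.14, 0.99, -0.0]
wrist_force: [0.4, 0.7, 0.4]
finger_gap: 0.001
```

Request:
step_arm([
  [-1.9,-1.2,0.5,0],
  [-1.9,-1.2,1,0],
  [-1.9,-1.2,1,0],
  [-1.9,-1.2,1,0],
  [-1.9,-1.2,1,0],
  [-1.9,-1.2,1,0],
  [-1.9,-1.2,1,0],
  [0,0,0,0],
])

```text
t: 2.35
ee_pos: [0.5849, 0.1865, 0.1596]
eef_rot: [-0.0, 0.143, 0.99, -0.002]
wrist_force: [-1.2, -0.3, -0.5]
finger_gap: 0.004
```

```bash
python3 -c "
from g import *
delta(U((18,35,75)))"
```

```text
t 2.35 pos [0.5849 0.1865 0.1596] unitframe mm [ -8.   47.1 159.6] delta cm [-2.61 -1.15  8.46] yawerr tool deg -0.4 F [-1.2 -0.3 -0.5] gap 0.004
```

Request:
step_arm([
  [-1.3,-0.6,1.5,0],
  [-1.3,-0.6,1.5,0],
  [0,0,1.5,0],
  [0,0,1.5,0],
  [0,0,1.3,0],
  [0,0,0,0],
  [0,0,0,0],
])

```text
t: 2.93
ee_pos: [0.6041, 0.1735, 0.0883]
eef_rot: [-0.001, 0.139, 0.99, -0.0]
wrist_force: [0.5, -0.6, -0.6]
finger_gap: 0.004
```

```bash
python3 - <<'E'
from g import *
delta(U((18,35,66)))
c=snap('side','s1.png')
cv2.imwrite('pics/s1c.png',cv2.resize(cv2.imread('pics/s1.png')[80:220,270:450],None,fx=4,fy=4))
E
```

```text
t 2.93 pos [0.6041 0.1735 0.0883] unitframe mm [14.  39.9 88.3] delta cm [-0.4  -0.49  2.23] yawerr tool deg -0.01 F [ 0.5 -0.6 -0.6] gap 0.004
```

View pics/s1c.png

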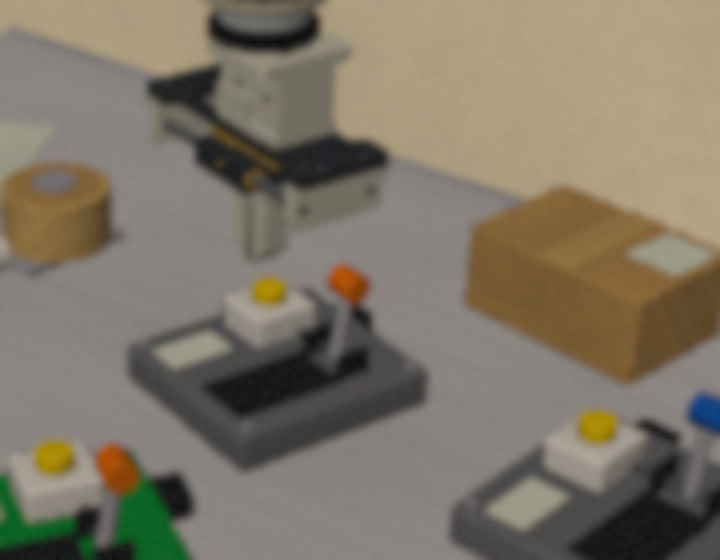

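The shut fingers are just above the yellow button, at about (262,250) in the crop, and the orange lever is still up. I'll centre over the button and press.

Request:
step_arm([
  [-0.4,-0.4,0,0],
  [0,0,0.5,0],
  [0,0,0.5,0],
  [0,0,0.5,0],
  [0,0,0.3,0],
  [0,0,0,0],
  [0,0,0,0],
])

```text
t: 3.57
ee_pos: [0.6072, 0.1686, 0.0704]
eef_rot: [-0.0, 0.139, 0.99, -0.0]
wrist_force: [0.2, 0.7, -0.0]
finger_gap: 0.003
```

```bash
python3 - <<'E'
from g import *
delta(U((18,35,61)))
E
```

```text
t 3.57 pos [0.6072 0.1686 0.0704] unitframe mm [18.4 36.1 70.4] delta cm [ 0.04 -0.11  0.94] yawerr tool deg 0.06 F [ 0.2  0.7 -0. ] gap 0.003
```

Request:
step_arm([
  [0,-0.1,0.3,0],
  [0,0,0.3,0],
  [0,0,0.2,0],
  [0,0,0.15,0],
  [0,0,0,0],
  [0,0,0,0],
  [0,0,0,0],
  [0,0,0,0],
])

```text
t: 4.23
ee_pos: [0.6075, 0.1676, 0.0615]
eef_rot: [0.0, 0.139, 0.99, 0.0]
wrist_force: [0.8, -0.4, 3.4]
finger_gap: 0.007
```

```bash
python3 - <<'E'
from g import *
delta(U((18,35,61)))
c=snap('side','s2.png')
cv2.imwrite('pics/s2c.png',cv2.resize(cv2.imread('pics/s2.png')[80:220,270:450],None,fx=4,fy=4))
E
```

```text
t 4.23 pos [0.6075 0.1676 0.0615] unitframe mm [18.9 35.1 61.5] delta cm [ 0.09 -0.01  0.05] yawerr tool deg 0.04 F [ 0.8 -0.4  3.4] gap 0.007
```

View pics/s2c.png

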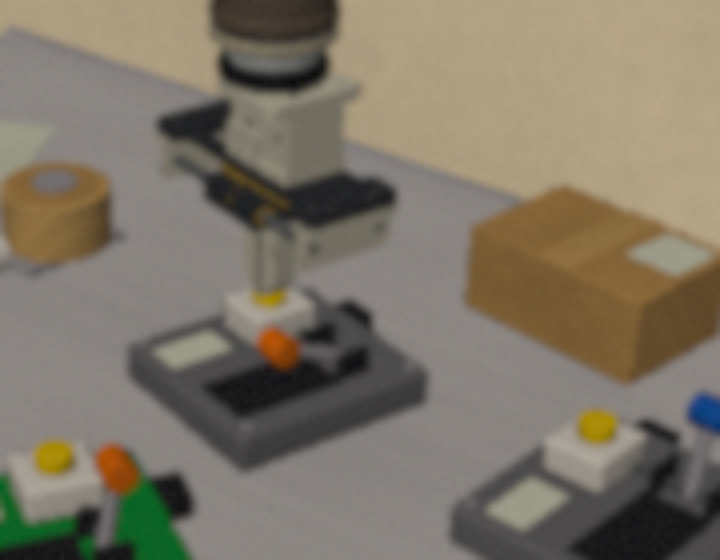

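The lever has dropped, with the knob at about (279,349) in the crop. The button is held in and the blue lever is up. I'll retreat, open partway and move over the knob.

Request:
step_arm([
  [0,0,-1.5,0],
  [0,0,-1.8,0],
  [0,0,-1.8,0],
  [1.3,-2.0,0,0],
  [1.3,-2.0,0,0],
  [1.3,-2.0,0,0],
  [0,-0.5,0,0],
  [0,0,0,0],
])

```text
t: 4.95
ee_pos: [0.5506, 0.1141, 0.1121]
eef_rot: [-0.001, 0.14, 0.99, -0.0]
wrist_force: [0.9, -0.5, -0.4]
finger_gap: 0.002
```

Request:
step_arm([
  [0,0,0,0],
  [0,0,0,0],
  [0,0,0,0],
  [0,0,0,0],
  [0,0,0,0],
  [0,0,0,0],
], jaw=-0.04, grip_force=6)

```text
t: 5.45
ee_pos: [0.5519, 0.1161, 0.1121]
eef_rot: [-0.0, 0.139, 0.99, -0.0]
wrist_force: [-0.3, -0.1, -0.1]
finger_gap: 0.395
```

```bash
python3 - <<'E'
from g import *
from m import meas
delta(U((-20,-30,40)))
c=snap('side','s3.png');snap('top','t3.png')
c,P,M,o=meas('pics/side'[:5]+'s3.npz',(300,400,130,200))
q=np.median(o['orange'],0);print((RU.T@(o['orange']-C)*1000).round(0).tolist()[::8])
a=cv2.imread('pics/s3.png')[80:220,270:450];b=cv2.imread('pics/t3.png')[80:220,200:380]
cv2.imwrite('pics/s3c.png',cv2.resize(np.hstack([a,b]),None,fx=2.2,fy=2.2))
E
```

```text
t 5.45 pos [0.5519 0.1161 0.1121] unitframe mm [-20.3 -29.6 112.1] delta cm [-0.03 -0.04  7.21] yawerr tool deg 0.07 F [-0.3 -0.1 -0.1] gap 0.395
orange 83 px 331.8 172.4 med [0.5474 0.108  0.0654] mean [0.5099 0.1019 0.0687] zmax 0.1008
yellow 49 px 350.9 151.2 med [0.6067 0.1608 0.0645] mean [0.6248 0.126  0.0745] zmax 0.6921Traceback (most recent call last):
  File "<stdin>", line 6, in <module>
ValueError: matmul: Input operand 1 has a mismatch in its core dimension 0, with gufunc signature (n?,k),(k,m?)->(n?,m?) (size 83 is different from 3)
```

```bash
python3 - <<'E'
import cv2,numpy as np
a=cv2.imread('pics/s3.png')[80:220,270:450];b=cv2.imread('pics/t3.png')[80:220,200:380]
cv2.imwrite('pics/s3c.png',cv2.resize(np.hstack([a,b]),None,fx=2.2,fy=2.2))
E
```

```text
(no output)
```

View pics/s3c.png

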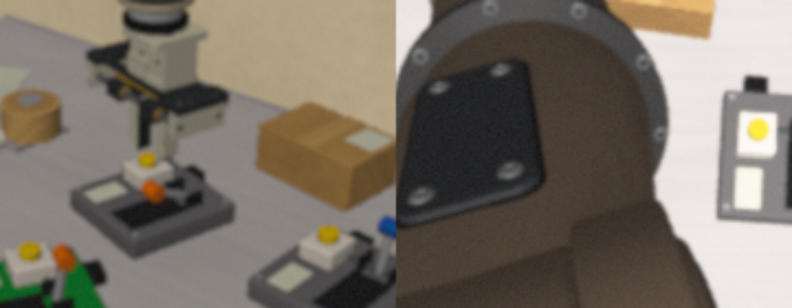

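Request:
step_arm([
  [0,0,1,0],
  [0,0,1,0],
  [0,0,1,0],
  [0,0,0,0],
  [0,0,0,0],
  [0,0,0,0],
])

```text
t: 6.05
ee_pos: [0.5518, 0.1157, 0.082]
eef_rot: [-0.0, 0.139, 0.99, -0.0]
wrist_force: [0.3, -0.8, 1.0]
finger_gap: 0.478
```

The gripper is above the dropped orange knob, which is at about (153,190) in the left crop. The top camera's view is blocked by the arm. Next I'll descend around the knob.

Request:
step_arm([
  [0,0,0.8,0],
  [0,0,0.8,0],
  [0,0,0.8,0],
  [0,0,0.8,0],
  [0,0,0.8,0],
  [0,0,0,0],
  [0,0,0,0],
  [0,0,0,0],
])

```text
t: 6.72
ee_pos: [0.5519, 0.1158, 0.0423]
eef_rot: [0.0, 0.139, 0.99, 0.0]
wrist_force: [-0.1, 0.3, 0.5]
finger_gap: 0.482
```

```bash
python3 - <<'E'
from g import *
delta(U((-20,-30,40)))
c=snap('side','s4.png')
cv2.imwrite('pics/s4c.png',cv2.resize(cv2.imread('pics/s4.png')[80:220,270:450],None,fx=4,fy=4))
E
```

```text
t 6.72 pos [0.5519 0.1158 0.0423] unitframe mm [-20.2 -30.   42.3] delta cm [-0.02 -0.    0.23] yawerr tool deg 0.04 F [-0.1  0.3  0.5] gap 0.482
```

View pics/s4c.png

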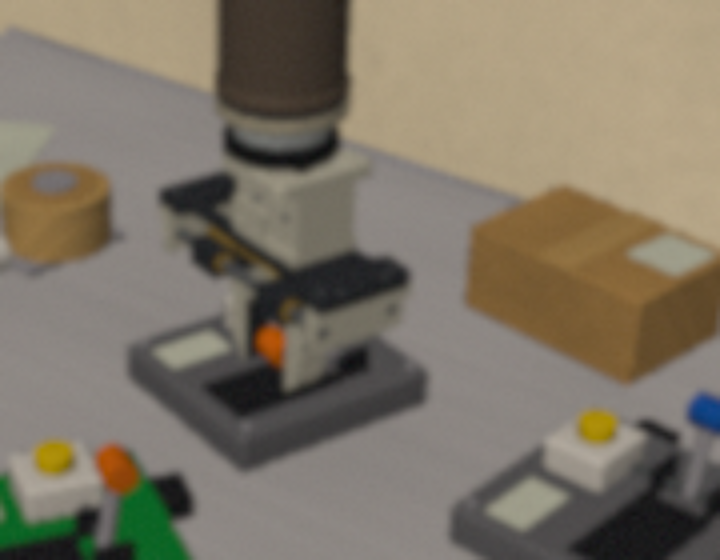

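The knob, at about (270,345), sits between the two fingers. I'll close on it.

Request:
step_arm([
  [0,0,0,0],
  [0,0,0,0],
  [0,0,0,0],
  [0,0,0,0],
  [0,0,0,0],
  [0,0,0,0],
], jaw=-1, grip_force=8)

```text
t: 7.27
ee_pos: [0.5527, 0.1178, 0.0427]
eef_rot: [0.001, 0.138, 0.99, 0.001]
wrist_force: [1.4, 5.1, -1.3]
finger_gap: 0.259
```

```bash
python3 - <<'E'
from g import *
delta(U((-20,-30,42.3)))
q=np.array([1.3,1.2,1.1,1,.9,.8,.7,.6,.5,.4,.3,.2,.1,0,-.03])
x=30+55*np.sin(.17-q);z=35+55*np.cos(.17-q)
print(np.c_[q[1:],-np.diff(x)/10,-np.diff(z)/10].round(2))
E
```

```text
t 7.27 pos [0.5527 0.1178 0.0427] unitframe mm [-20.1 -27.8  42.7] delta cm [-0.01 -0.22  0.04] yawerr tool deg 0.13 F [ 1.4  5.1 -1.3] gap 0.259
[[ 1.2  -0.26 -0.48]
 [ 1.1  -0.31 -0.46]
 [ 1.   -0.35 -0.42]
 [ 0.9  -0.39 -0.39]
 [ 0.8  -0.43 -0.35]
 [ 0.7  -0.46 -0.3 ]
 [ 0.6  -0.49 -0.25]
 [ 0.5  -0.51 -0.2 ]
 [ 0.4  -0.53 -0.15]
 [ 0.3  -0.54 -0.1 ]
 [ 0.2  -0.55 -0.04]
 [ 0.1  -0.55  0.01]
 [ 0.   -0.55  0.07]
 [-0.03 -0.16  0.03]]
```

Request:
step_arm([
  [0,0.2,0,0],
  [-0.26,0,-0.48,0],
  [-0.31,0,-0.46,0],
  [-0.35,0,-0.42,0],
  [-0.39,0,-0.39,0],
  [-0.43,0,-0.35,0],
  [0,0,0,0],
])

```text
t: 7.85
ee_pos: [0.5702, 0.1129, 0.0644]
eef_rot: [0.001, 0.139, 0.99, 0.0]
wrist_force: [-2.1, 2.1, 4.2]
finger_gap: 0.264
```

```bash
python3 - <<'E'
from g import *
delta(U((-2.4,-28,63.3)))
c=snap('side','s5.png')
cv2.imwrite('pics/s5c.png',cv2.resize(cv2.imread('pics/s5.png')[80:220,270:450],None,fx=4,fy=4))
E
```

```text
t 7.85 pos [0.5702 0.1129 0.0644] unitframe mm [ -1.8 -27.7  64.4] delta cm [ 0.06 -0.03  0.11] yawerr tool deg 0.03 F [-2.1  2.1  4.2] gap 0.264
```

View pics/s5c.png

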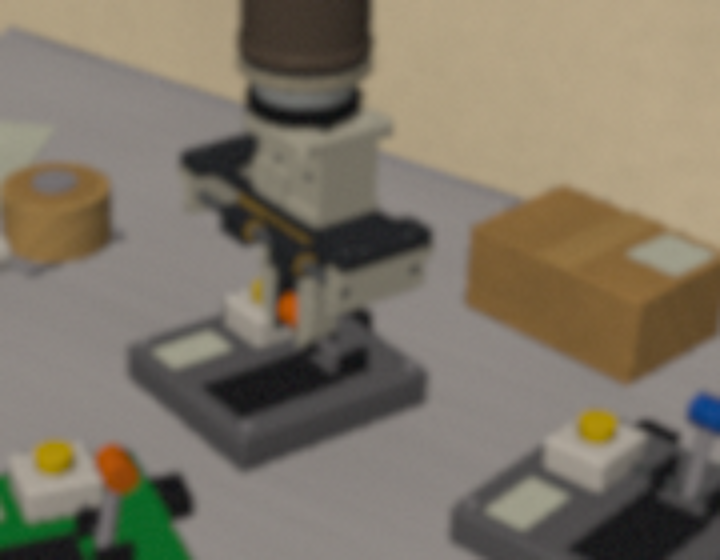

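The knob is lifting with the fingers, now at about (288,308). I'll continue along the arc to the up stop.

Request:
step_arm([
  [-0.46,0,-0.3,0],
  [-0.49,0,-0.25,0],
  [-0.51,0,-0.2,0],
  [-0.53,0,-0.15,0],
  [-0.54,0,-0.1,0],
  [-0.55,0,0,0],
  [-0.55,0,0,0],
  [-0.5,0,0.07,0],
])

```text
t: 8.57
ee_pos: [0.6101, 0.1015, 0.0729]
eef_rot: [0.001, 0.139, 0.99, 0.0]
wrist_force: [0.3, 4.0, 3.9]
finger_gap: 0.257
```

Request:
step_arm([
  [0,0,0,0],
  [0,0,0,0],
])

```text
t: 8.73
ee_pos: [0.6101, 0.1015, 0.0728]
eef_rot: [0.001, 0.139, 0.99, 0.0]
wrist_force: [2.0, 3.7, 3.6]
finger_gap: 0.262
```

```bash
python3 - <<'E'
from g import *
delta(U((39,-28,73.5)))
c=snap('side','s6.png')
cv2.imwrite('pics/s6c.png',cv2.resize(cv2.imread('pics/s6.png')[80:220,270:450],None,fx=4,fy=4))
E
```

```text
t 8.73 pos [0.6101 0.1015 0.0728] unitframe mm [ 39.7 -27.7  72.8] delta cm [ 0.07 -0.03 -0.07] yawerr tool deg 0.03 F [2.  3.7 3.6] gap 0.262
```

View pics/s6c.png

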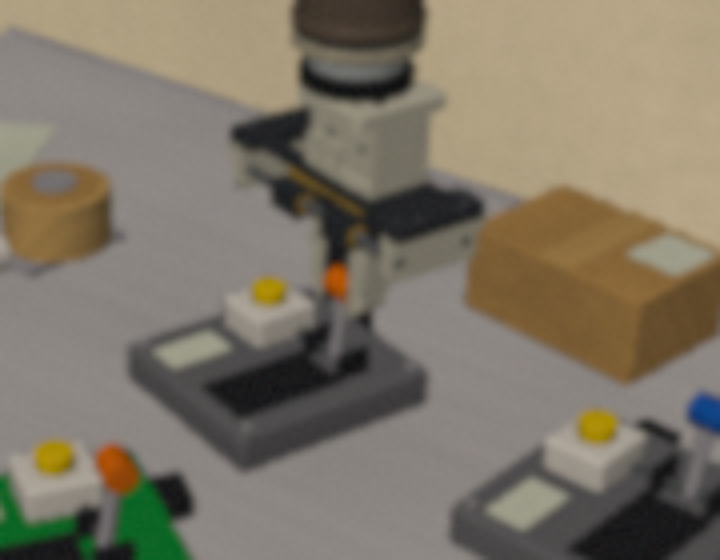

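The lever is upright, with the knob at about (337,282), matching where it started. I'll release and go straight up.

Request:
step_arm([
  [0,0,0,0],
  [0,0,0,0],
  [0,0,0,0],
  [0,0,0,0],
  [0,0,0,0],
  [0,0,0,0],
], jaw=-0.04)

```text
t: 9.28
ee_pos: [0.6085, 0.1014, 0.0724]
eef_rot: [-0.0, 0.139, 0.99, -0.0]
wrist_force: [0.3, 0.9, 0.3]
finger_gap: 0.479
```

Request:
step_arm([
  [0,0,-0.8,0],
  [0,0,-0.8,0],
  [0,0,-1,0],
  [0,0,-1.5,0],
  [0,0,-2,0],
  [0,0,-2,0],
  [0,0,-2,0],
  [0,0,0,0],
])

```text
t: 9.95
ee_pos: [0.6113, 0.1019, 0.179]
eef_rot: [0.003, 0.139, 0.99, 0.001]
wrist_force: [0.4, 0.3, 0.5]
finger_gap: 0.476
```

Request:
step_arm([
  [2,2,0,0],
  [2,2,0,0],
  [2,2,0,0],
  [2,2,0,0],
  [2,2,0,0],
  [2,2,0,0],
  [0,0,0,0],
  [0,0,0,0],
])

```text
t: 10.62
ee_pos: [0.5254, 0.252, 0.1742]
eef_rot: [0.0, 0.137, 0.991, 0.001]
wrist_force: [-0.5, -0.8, -0.8]
finger_gap: 0.479
```

```bash
python3 - <<'E'
from g import *
from m import meas
delta(U((39,-30,89)))
c=snap('side','s7.png');snap('top','t7.png')
meas('pics/s7.npz',(340,375,140,165))
b=cv2.imread('pics/t7.png')[80:220,200:420]
a=cv2.imread('pics/s7.png')[80:220,290:480]
cv2.imwrite('pics/s7c.png',cv2.resize(np.hstack([a,b]),None,fx=1.9,fy=1.9))
E
```

```text
t 10.62 pos [0.5254 0.252  0.1742] unitframe mm [-83.2  93.7 174.2] delta cm [-12.16 -12.44   8.51] yawerr tool deg 0.27 F [-0.5 -0.8 -0.8] gap 0.479
orange 52 px 356.7 150.6 med [0.6051 0.0946 0.0946] mean [0.6057 0.096  0.0942] zmax 0.1012
yellow 3 px 340.0 152.0 med [0.6141 0.1608 0.0632] mean [0.6129 0.1598 0.0639] zmax 0.0654
```

View pics/s7c.png

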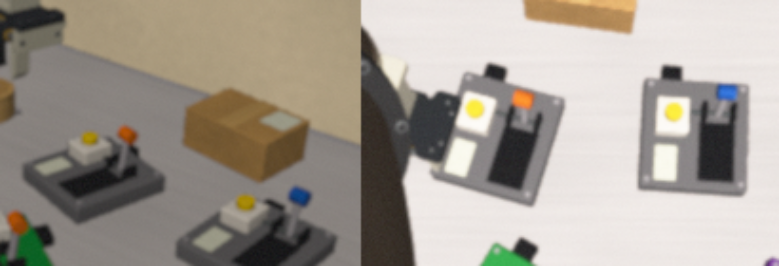

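The orange lever is standing free, at about (127,134) on the left and (522,100) on the right. The blue lever is up, and the gripper is clear of both. Handing in.

```bash
python3 -c "
from h import *
print(finish_job())"
```

```text
the job is handed in; nothing more can be done
None
```

I tested the orange unit as asked and handed the job in at about 10.6 s of the 43 s allowed.

- **Press:** I pressed the yellow test button about 4.5 mm with the shut fingers and held it. The side camera showed the orange lever dropped while the button was still in.
- **Reset:** I gripped the knob lightly at 8 N, lifted it along its arc to the up stop and let go. I then backed the gripper away from the unit.
- **Last checks:** With the robot clear, both cameras showed the orange lever standing up by itself. The side camera put the knob at about z 0.095 m, with its top at 0.101 m, the same as before the test. The blue lever stayed up, and I did not touch the look-alikes.
- **Forces:** The wrist force readings never went above about 6 N.

No check failed or disagreed beyond the 2 mm calibration error. The knob sat about 2 mm to one side of where I expected when I gripped it, and I corrected for that before lifting.

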